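# Lock the kitchen scale's battery cover with the slot key

## Robot

A 6-joint arm with a two-finger parallel gripper is mounted at the origin on a cart in front of the work surface, level with it; the furniture and walls round the work are solid. World frame = base frame: x ahead of the robot, y to its left, z up, the work surface at z = 0. Lengths are in m, angles in rad, forces in N, time in s.
With the tool pointing down it reaches from about 0.375 to 0.975 m from the base axis. Payload 3.8 kg.
Tool frame: the origin (TCP) lies between the finger pads; the fingertips stand 17 mm ahead of it and the grasp point (between the pads) lies 2 mm behind it; z points along the fingers, y is the line along which they close (so a half turn about z gives the same grasp; the last joint's range is limited). The gripper opens to 85 mm and grips with 20 to 120 N. Pads are 22 mm wide; open, the fingers measure 114 mm over their backs; the gripper's body (76 mm by 85 mm) begins 54 mm behind the grasp point. The pads swing forward as they close: fully open they stand 13 mm farther back than shut.
Start: joints at [-1.37, 0.264, 1.604, -0, 1.274, -0.037], TCP at [0.159, -0.656, 0.248] pointing down, gripper open.
Joint ranges: [-2.63, 2.63], [-0.94, 2.18], [0.31, 2.57], [-1.31, 4.45], [0, 2.66], [-2.55, 2.55]. Speed limits (rad/s): [2.57, 2.57, 3.14, 3.14, 3.14, 3.14].

## Interface

Orientations are given as a rotation vector (axis times angle).
In Python, from workcell import bot gives the robot as it stands.
- The arm moves only by the tool play_rows, never from a script. Its argument "steps" is one flat list of numbers, 4 for each row, row after row: the shift along the tool's x, y, z in m, then the turn about the tool's z in rad. A call has 1 to 10 rows; each row is the pose to reach, as a shift and turn from the pose commanded when the call began, along the tool's axes at that moment; what a row does not reach only later rows make up. A row lasts 1/8 s, in which the tool goes at most 62.5 mm and 10.7 degrees, less where a joint would pass 70% of its speed; a pose out of reach is approached as far as the arm can. A call with a gripper value outside its range is refused whole. "jaw" is the closure in counts, from 0 (fully open) to 255 (shut), set as the call begins (left out, the last holds). The fingers move at their own pace and stop on an object; "grip_force" is the grip in N (left out, the last holds). Time passes only in rows, so rows that repeat a pose let the fingers close. It gives the time, the measured TCP pose, the force, the opening and the grip force at its end, in the units of the state.
- bot.read_state(): the state, without advancing time (a new reading comes with each control period).
- bot.read_camera(name): name is "scene" or "top" or "wrist"; returns a dict with "pixels" (480x640x3 uint8, blue, green, red), "mtx" (3x3 intrinsics, pixels), "dist" ([k1, k2, p1, p2, k3] as OpenCV has them; the pictures are not rectified), "R" (3x3) and "t" (3): a world point X has camera coordinates R X + t. Camera axes: x right, y down, z forward; pixel columns grow to the right and rows downward; lengths in m; the calibration is good to about 2 mm. A picture is of the moment at which its call begins. There is no depth.
- bot.finish_job(): hands the job in; it is judged then, once.
The state is a dict: "time": time; "q": joint angles; "joint_vel": joint speeds; "joint_torque": joint torques, N m; "tool_pos": TCP position; "tcp_rot": TCP orientation; "wrist_force": force on the tool from outside, world axes, zero at the start; "torque": the same for the moment, N m; "width": opening from 0.0 (shut) to 1.0 (fully open); "grip_force": force on a finger pad.
Only numpy, scipy, OpenCV 4.12 (cv2) and the standard library are available. Lean on these libraries where they do the work, as an engineer would, in place of code of your own. Each camera call takes 0.05 s, during which the arm holds its last target. There are 200 camera calls.

## Task

The kitchen scale lies face down with a new battery in it, but its round, slotted battery cover is only part-turned. Take the wing-handled slot key out of the wooden driver block, put its blade in the slot of the cover and turn the cover clockwise all the way to its stop. Then put the key back in its slot in the block, blade down, upright and fully seated, and leave everything else where it stands.

Things in the scene. Friction and masses are not known exactly. Their poses are not given: they have to be found in the camera images.
- cover (a joint): Turn of the battery cover, rad: 0 = unlocked, grows clockwise seen from above, hard stop at 1.571 = locked (a quarter turn). It starts at 0.2 to 0.5. Stiff (about 0.07 N m of friction), it stays where it is left and cannot come out.
- slot (a point): Middle of the slot's mouth in the grey round battery cover, on its turning axis, level with its face, 26 mm above the worktop. x along the slot, z up; turns with the cover. Slot straight, 26 mm long, 4.6 wide, 8 deep, closed at ends and bottom, long edges bevelled 1.6 mm. A moulded triangle marks its +x end; locked, it points to the single bar on the housing, the slot along the scale's long side.
- scale: Kitchen scale lying face down: off-white housing 136 x 176 mm on a steel platform 146 x 188 mm, top 26 mm above the worktop; four rubber feet 17 mm across stand 4 mm higher, 50 mm (x) and 70 mm (y) from the middle. Origin: middle of its underside, on the worktop; y along the long side, z up. The cover (46 mm across, flush) is centred at y = +30 mm. It does not move.
- key: Slot key, 70 g. Origin: middle of the blade's end edge; z up the key, x across the blade's width, y across its thickness. Steel blade 20 mm wide, 2.6 thick, z = 0 to 34 mm. Grey flat handle 14 mm thick (y): stem 28 mm wide from z = 34, wing 44 mm wide from 56 to 84. Starts upright in one of the block's slots, x along the block's x, stem resting on the block, origin 12 mm above the worktop.
- block: Wooden driver block, 132 x 46 mm and 46 mm high, on a foot board 140 x 54 x 8 mm (the 46 mm includes it). Origin: middle of its underside, on the worktop; x along its length, z up. Two slots through its top at x = +32 mm and x = -32 mm, each 27 mm (along x) by 8 mm (along y), 38 mm deep, with 2 mm bevelled mouths. It does not move.
- driver: Stubby cross-head screwdriver with a round grey handle, 31 mm across, 88 mm long, standing in the other slot of the block. Origin at its tip. Leave it there.
- ramekin: Small white dish, 66 mm across and 34 mm high, with the old button cell in it, just beyond the scale. Origin: middle of its underside. Leave it.
- timer: White round wind-up kitchen timer, 58 mm across and 42 mm high, just beyond the scale. Origin: middle of its underside. Leave it.
- spice_jar: Square glass spice jar with a metal cap, 46 x 46 x 96 mm, just beyond the block. Origin: middle of its underside. Leave it.
Not all that is in view belongs to the job. There is more than one size of the key; the job needs the middle-sized.

How it is judged:
By the outcome, as a careful person would: the job done as asked, in the order asked, and still so for the second after the job is handed in, with the robot touching nothing.
It also fails if it takes over 48 s, if anything falls off the work surface, if the arm or the gripper's body presses on something with over 40 N, if the wrist force passes 120 N, or if a joint passes its speed limit or range.

## Working session

There is one attempt and no reset: what is moved stays moved. The work goes in short steps, Python scripts to look and compute and a tool call to move; the robot and the scene stay as the last step left them, time stands still between calls to the robot, and variables do not carry over. Pictures are saved under pics/ and viewed, at most 10 in all, crops included, and the job is handed in when it is done.

Besides the shell and the picture viewer there is one more tool, called after "Call:" by a JSON object that holds its "fn" and its "kwargs", one argument or row to a line. play_rows: Moves the arm, as the interface text tells. Its arguments: {"type":"object","properties":{"steps":{"type":"array"},"jaw":{"type":"number"},"grip_force":{"type":"number"}},"required":["steps"]}

```bash
ls; mkdir -p pics
python3 - <<'E'
from workcell import bot
import cv2,pickle
s=bot.read_state();print({k:s[k] for k in('time','tool_pos','tcp_rot','width','wrist_force')})
for n in('scene','top'):
    c=bot.read_camera(n);cv2.imwrite(f'pics/{n}0.png',c['pixels']);pickle.dump(c,open(f'{n}0.pkl','wb'));print(n,c['mtx'],c['dist'],c['R'],c['t'])
E
```

```text
pics
{'time': 0.0, 'tool_pos': array([ 0.15885012, -0.65531759,  0.24695189]), 'tcp_rot': array([-3.11717212e+00, -3.72424505e-01,  3.19980700e-04]), 'width': 0.9993047068182664, 'wrist_force': array([-1.19572946, -0.39374044, -0.14985697])}
scene [[499.86059855   0.         324.0808718 ]
 [  0.         499.86059855 244.18820563]
 [  0.           0.           1.        ]] [0.03616838 0.         0.         0.         0.        ] [[ 0.99534677  0.09428657  0.01987066]
 [ 0.06787747 -0.53971669 -0.8391058 ]
 [-0.06839188  0.83655002 -0.5436052 ]] [-0.56842135  0.03144017  0.90651982]
top [[580.29272736   0.         319.28292574]
 [  0.         580.29272736 245.25472007]
 [  0.           0.           1.        ]] [-0.01736796  0.          0.          0.          0.        ] [[-0.01612555 -0.99986228  0.00392367]
 [-0.96760645  0.01461628 -0.25203993]
 [ 0.25194786 -0.00786085 -0.96770888]] [0.02921788 0.57723918 1.01363449]
```

View pics/scene0.png

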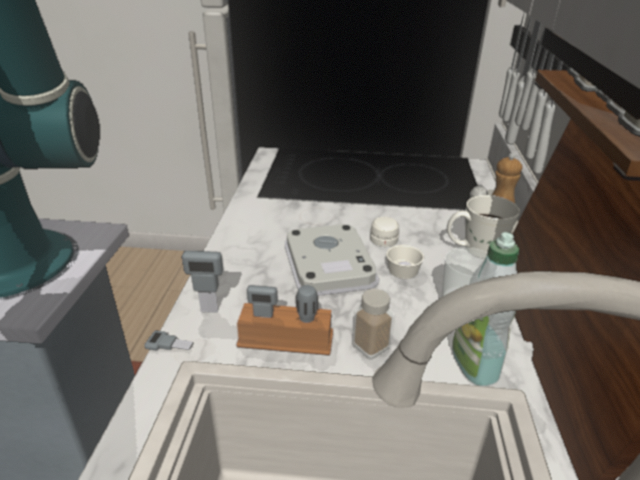

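View pics/top0.png

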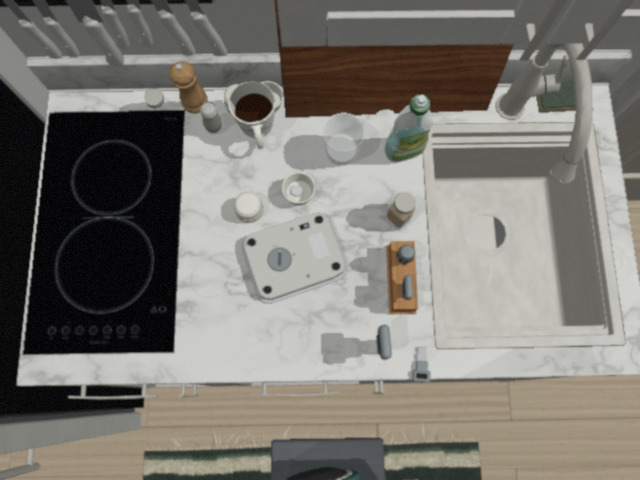

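Scene: three keys are visible. One stands in the block (scene ~(262,300), top ~(408,288)). A large one stands on the worktop (scene ~(203,268), top ~(385,342)). A small one lies flat (scene ~(168,341), top ~(422,365)). The one in the block fits, being the middle size and upright in a block slot. The round thing in the other slot (scene ~(307,302)) is the driver. I'll confirm in one crop and measure.

```bash
cat > h.py <<'E'
import numpy as np,cv2
def ray(c,uv):
    p=cv2.undistortPoints(np.array(uv,float).reshape(-1,1,2),c['mtx'],np.array(c['dist'],float)).reshape(-1,2)
    d=np.c_[p,np.ones(len(p))]@c['R']
    return -c['R'].T@c['t'],d
def plane(c,uv,z):
    o,d=ray(c,uv); return o+d*((z-o[2])/d[:,2])[:,None]
def proj(c,X):
    return cv2.projectPoints(np.array(X,float).reshape(-1,1,3),cv2.Rodrigues(c['R'])[0],c['t'],c['mtx'],np.array(c['dist'],float))[0].reshape(-1,2)
E
python3 - <<'E'
import pickle,cv2,numpy as np
from h import *
c=pickle.load(open('top0.pkl','rb'));s=pickle.load(open('scene0.pkl','rb'))
im=c['pixels']
a=cv2.resize(im[205:315,235:355],None,fx=5,fy=5,interpolation=cv2.INTER_CUBIC)[:,:]
b=cv2.resize(s['pixels'][240:360,140:340],None,fx=4,fy=4,interpolation=cv2.INTER_CUBIC)
b=b
cv2.imwrite('pics/crop_t.png',a);cv2.imwrite('pics/crop_s.png',b)
hsv=cv2.cvtColor(im,cv2.COLOR_BGR2HSV)
m=cv2.inRange(hsv,(3,120,80),(20,255,255));m[:230]=0;m[330:]=0;m[:,:370]=0;m[:,430:]=0
m=cv2.morphologyEx(m,cv2.MORPH_CLOSE,np.ones((5,5)))
k=max(cv2.findContours(m,0,1)[0],key=cv2.contourArea);r=cv2.minAreaRect(k);print('block',r)
P=plane(c,cv2.boxPoints(r),0.046);print(P,P.mean(0))
# feet: dark blobs
g=cv2.cvtColor(im,cv2.COLOR_BGR2GRAY)
m=cv2.inRange(g,0,70);m[:205]=0;m[305:]=0;m[:,:238]=0;m[:,352:]=0
n,_,st,ce=cv2.connectedComponentsWithStats(m)
for i in range(1,n):
  if st[i,4]>15: print('foot',st[i],ce[i],plane(c,[ce[i]],.030))
E
```

```text
block ((401.1836853027344, 277.4903259277344), (69.955810546875, 25.96406364440918), 86.98721313476562)
[[ 0.58693581 -0.10936732  0.046     ]
 [ 0.58890203 -0.15954594  0.046     ]
 [ 0.45366325 -0.1588229   0.046     ]
 [ 0.45188886 -0.11015914  0.046     ]] [ 0.52034749 -0.13447382  0.046     ]
foot [316 217   6   6  30] [318.5        219.33333333] [[0.64197529 0.02053269 0.03      ]]
foot [248 239   7   6  30] [251.3        241.73333333] [[0.59816912 0.15260688 0.03      ]]
foot [333 263   6   6  31] [335.5483871  265.58064516] [[ 0.54793964 -0.01097302  0.03      ]]
foot [264 287   7   6  34] [267.         289.26470588] [[0.50351936 0.12131109 0.03      ]]
```

View pics/crop_t.png

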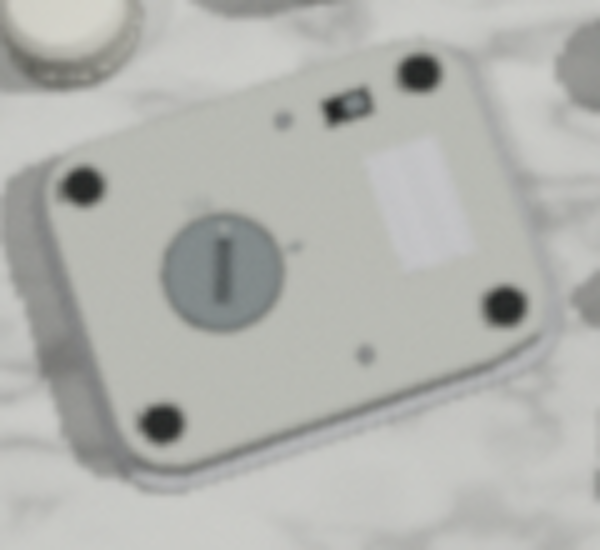

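View pics/crop_s.png

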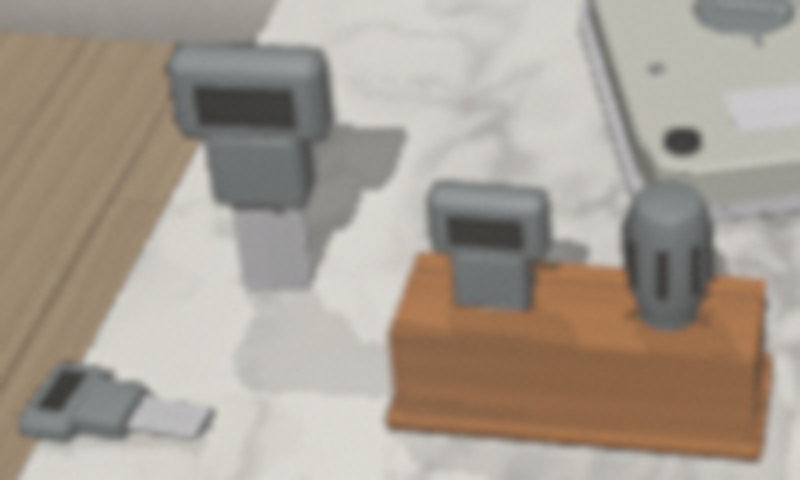

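Crop: the key in the block is confirmed as the middle-sized one (scene ~(262,300)), between the larger standing key and the small lying one. The slot runs almost straight up in the top image, with its triangle at ~(280,251). The single bar is at ~(294,254), about 71° further clockwise. Next I compute the approach.

```bash
cat >> h.py <<'E'
from scipy.spatial.transform import Rotation as Ro
def go(s,x,y,z,psi):
    R=Ro.from_rotvec(s['tcp_rot']).as_matrix();ps=np.degrees(np.arctan2(R[1,0],R[0,0]))
    d=R.T@(np.array([x,y,z])-s['tool_pos']);t=(ps-psi+180)%360-180
    print('t',s['time'],'pos',s['tool_pos'].round(4),'psi',round(ps,2),'tilt',R[:,2].round(4),'q',np.round(s['q'],2),'F',s['wrist_force'].round(1),'w',round(s['width'],3))
    print('shift',d.round(4),'turn',np.radians(t).round(4))
E
python3 - <<'E'
import pickle
from h import *
from workcell import bot
s=bot.read_state();go(s,.488,-.134,.25,180)
E
```

```text
t 0.1 pos [ 0.1589 -0.6554  0.2471] psi 13.62 tilt [-4.e-04  2.e-03 -1.e+00] q [-1.37  0.26  1.61  0.    1.27 -0.04] F [-0.8  0.   0.6] w 1.001
shift [ 0.4427 -0.4292 -0.002 ] turn -2.9038
```

Call:
{"fn": "play_rows", "kwargs": {
  "steps": [0.044, -0.043, 0, -0.18, 0.088, -0.086, 0, -0.36, 0.133, -0.129, 0, -0.54, 0.177, -0.172, 0, -0.72, 0.221, -0.215, 0, -0.9, 0.266, -0.258, 0, -1.08, 0.31, -0.3, 0, -1.26, 0.354, -0.343, 0, -1.44, 0.398, -0.386, 0, -1.62, 0.443, -0.429, 0, -1.8],
  "jaw": 0
}}

```text
time: 1.35
tool_pos: [0.489, -0.1328, 0.2481]
tcp_rot: [1.639, 2.68, -0.0]
wrist_force: [0.3, -0.7, 0.3]
width: 1.0
grip_force: 0.0
```

Call:
{"fn": "play_rows", "kwargs": {
  "steps": [0, 0, 0, -0.18, 0, 0, 0, -0.36, 0, 0, 0, -0.54, 0, 0, 0, -0.72, 0, 0, 0, -0.9, 0, 0, 0, -1.08, 0, 0, 0, -1.1, 0, 0, 0, -1.1]
}}

```text
time: 2.35
tool_pos: [0.4883, -0.1346, 0.248]
tcp_rot: [-0.01, -3.141, -0.0]
wrist_force: [0.5, -0.4, -0.4]
width: 1.001
grip_force: 0.0
```

Run:
```python
import pickle
from h import *
from workcell import bot
s=bot.read_state();go(s,.488,-.134,.25,180)
c=bot.read_camera('wrist');cv2.imwrite('pics/w1.png',c['pixels']);pickle.dump(c,open('w1.pkl','wb'))
print(-c['R'].T@c['t'],c['R'][2])
```

```text
t 2.35 pos [ 0.4883 -0.1346  0.248 ] psi 179.63 tilt [-5.e-04  2.e-04 -1.e+00] q [-0.32 -0.06  1.96  0.    1.24 -1.88] F [ 0.5 -0.4 -0.4] w 1.001
shift [ 0.0003  0.0006 -0.002 ] turn -0.0064
[ 0.41270812 -0.13387493  0.37421085] [ 0.29308884 -0.00101712 -0.95608467]
```

View pics/w1.png

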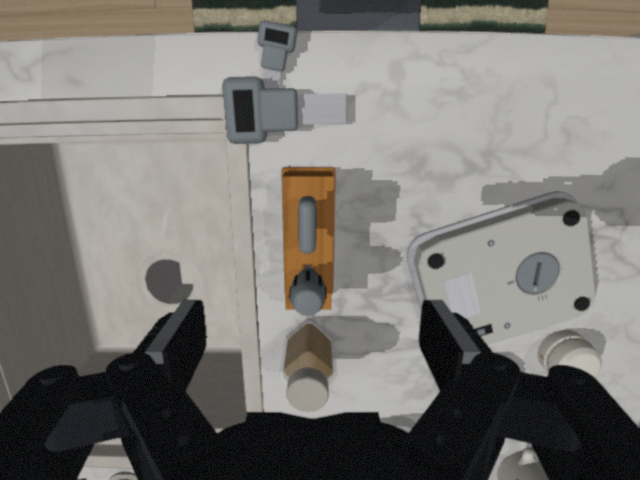

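The wrist view shows the block at (283–335, 168–308), the middle key's wing at (307,225) and the driver at (307,290). The slotted cover is at (538,273).

Run:
```python
import pickle
from h import *
c=pickle.load(open('w1.pkl','rb'));im=c['pixels'];hsv=cv2.cvtColor(im,cv2.COLOR_BGR2HSV)
o=cv2.inRange(hsv,(3,120,60),(22,255,255));o[:150]=0;o[320:]=0;o[:,:270]=0;o[:,350:]=0
k=np.vstack([a for a in cv2.findContours(o,0,1)[0] if cv2.contourArea(a)>50]);h=cv2.minAreaRect(k);print('block',h)
B=cv2.boxPoints(h);print(plane(c,B,.046).round(4))
m=(hsv[...,1]<90).astype(np.uint8)*255;m[:185]=0;m[262:]=0;m[:,:292]=0;m[:,322:]=0
k=max(cv2.findContours(m,0,1)[0],key=cv2.contourArea);r=cv2.minAreaRect(k);print('key',r)
print(plane(c,cv2.boxPoints(r),.094).round(4),plane(c,[r[0]],.094))
# block side edges rows
for y in (190,235,255):
    xs=np.where(o[y]>0)[0];print(y,xs.min(),xs.max())
print(im[y-20,280:340:2].tolist())
# slot: dark line in cover
g=cv2.cvtColor(im,cv2.COLOR_BGR2GRAY);d=cv2.inRange(g,0,75);M=np.zeros_like(d);cv2.circle(M,(538,272),17,255,-1);d&=M
k=max(cv2.findContours(d,0,1)[0],key=cv2.contourArea);r=cv2.minAreaRect(k);print('slot',r,plane(c,[r[0]],.026))
p=plane(c,cv2.boxPoints(r),.026);print(p.round(4))
```

```text
block ((308.0, 238.0), (140.0, 52.0), 90.0)
[[ 0.4509 -0.1607  0.046 ]
 [ 0.4512 -0.1147  0.046 ]
 [ 0.589  -0.1133  0.046 ]
 [ 0.5887 -0.165   0.046 ]]
key ((306.5, 224.5), (55.0, 17.0), 90.0)
[[ 0.4676 -0.1451  0.094 ]
 [ 0.4677 -0.132   0.094 ]
 [ 0.5127 -0.1322  0.094 ]
 [ 0.5126 -0.1459  0.094 ]] [[ 0.48965113 -0.13876461  0.094     ]]
190 283 334
235 284 333
255 284 332
[[171, 173, 175], [156, 161, 168], [48, 90, 133], [45, 95, 139], [46, 97, 143], [52, 99, 146], [45, 96, 144], [49, 98, 146], [48, 98, 143], [71, 87, 109], [112, 110, 103], [118, 116, 109], [126, 122, 116], [125, 122, 115], [122, 119, 113], [115, 112, 105], [96, 96, 88], [82, 79, 75], [49, 80, 111], [50, 102, 148], [45, 96, 142], [47, 99, 144], [54, 104, 154], [53, 108, 155], [53, 102, 150], [42, 80, 121], [40, 74, 111], [93, 105, 119], [127, 128, 132], [128, 130, 131]]
slot ((536.4108276367188, 273.5649108886719), (2.443413734436035, 21.366872787475586), 8.972625732421875) [[0.56288994 0.09889855 0.026     ]]
[[0.5747 0.0979 0.026 ]
 [0.5509 0.0972 0.026 ]
 [0.5513 0.0999 0.026 ]
 [0.5751 0.1006 0.026 ]]
```

Call:
{"fn": "play_rows", "kwargs": {
  "steps": [-0.0014, -0.0042, 0.05, -0.0064, -0.0014, -0.0042, 0.1, -0.0064, -0.0014, -0.0042, 0.14, -0.0064, -0.0014, -0.0042, 0.168, -0.0064, -0.0014, -0.0042, 0.168, -0.0064]
}}

```text
time: 3.02
tool_pos: [0.4875, -0.1381, 0.0777]
tcp_rot: [0.002, -3.136, -0.003]
wrist_force: [-0.4, 0.6, -0.4]
width: 0.999
grip_force: 0.0
```

Call:
{"fn": "play_rows", "kwargs": {
  "steps": [0, 0, 0, 0, 0, 0, 0, 0, 0, 0, 0, 0, 0, 0, 0, 0, 0, 0, 0, 0, 0, 0, 0, 0],
  "jaw": 255,
  "grip_force": 70
}}

```text
time: 3.78
tool_pos: [0.4906, -0.1392, 0.0813]
tcp_rot: [-0.004, 3.14, -0.001]
wrist_force: [0.2, -0.1, 6.0]
width: 0.154
grip_force: 68.5
```

Call:
{"fn": "play_rows", "kwargs": {
  "steps": [0, 0, -0.02, 0, 0, 0, -0.06, 0, 0, 0, -0.1, 0, 0, 0, -0.1, 0]
}}

```text
time: 4.28
tool_pos: [0.4924, -0.1398, 0.184]
tcp_rot: [-0.004, 3.135, -0.004]
wrist_force: [-0.4, 0.8, -1.0]
width: 0.155
grip_force: 68.1
```

Run:
```python
from h import *
from workcell import bot
s=bot.read_state();go(s,.5629,.0989,.15,181.5);print(s['grip_force'])
```

```text
t 4.275 pos [ 0.4924 -0.1398  0.184 ] psi -179.85 tilt [ 0.007  -0.0024 -1.    ] q [-0.33  0.    2.02 -0.    1.11 -1.9 ] F [-0.4  0.8 -1. ] w 0.155
shift [-0.0709  0.2386  0.0339] turn -0.0236
68.14475297927856
```

Call:
{"fn": "play_rows", "kwargs": {
  "steps": [-0.017, 0.058, 0, -0.02, -0.035, 0.116, 0, -0.02, -0.052, 0.17, 0.01, -0.02, -0.068, 0.22, 0.02, -0.02, -0.073, 0.238, 0.03, -0.02, -0.073, 0.238, 0.03, -0.02, -0.073, 0.238, 0.03, -0.02]
}}

```text
time: 5.15
tool_pos: [0.5615, 0.0982, 0.1495]
tcp_rot: [0.035, -3.14, 0.001]
wrist_force: [-0.1, 0.1, -0.8]
width: 0.153
grip_force: 68.6
```

Run:
```python
import pickle
from h import *
from workcell import bot
s=bot.read_state();go(s,.5629,.0989,.15,181.5)
L=[]
for n in('wrist','scene','top'):
    c=bot.read_camera(n);pickle.dump(c,open(n+'2.pkl','wb'))
    p=proj(c,[.563,.099,.06])[0];print(n,p)
    u,v=int(p[0]),int(p[1]);h=c['pixels']
    if n=='wrist': L.append(cv2.resize(h,(400,300)));continue
    w=40;L.append(cv2.resize(h[v-45:v+30,u-50:u+50],(400,300),interpolation=cv2.INTER_CUBIC))
w=pickle.load(open('wrist2.pkl','rb'))['pixels']
p=proj(pickle.load(open('wrist2.pkl','rb')),[.563,.099,.026])[0].astype(int);print(p)
L.append(cv2.resize(w[max(p[1]-75,0):p[1]+75,p[0]-100:p[0]+100],(400,300)))
cv2.imwrite('pics/c2.png',np.vstack([np.hstack(L[:2]),np.hstack(L[2:])]))
```

```text
t 5.15 pos [0.5615 0.0982 0.1495] psi -178.73 tilt [-1.8e-03 -8.0e-04 -1.0e+00] q [ 0.13  0.15  1.93 -0.    1.06 -1.46] F [-0.1  0.1 -0.8] w 0.153
shift [-0.0015  0.0007 -0.0005] turn -0.0041
wrist [312.97021014 252.37451791]
scene [325.43399542 225.6112765 ]
top [277.68905164 255.20261882]
[312 236]
```

View pics/c2.png

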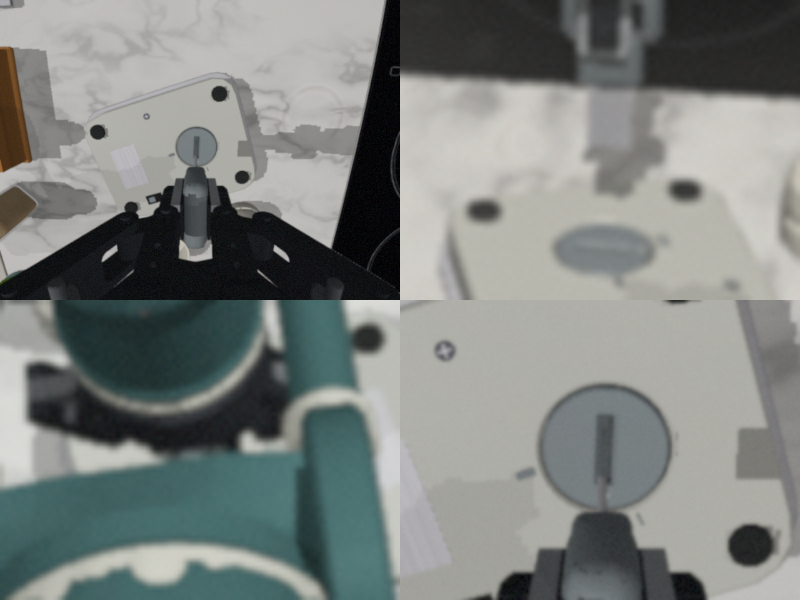

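Wrist crop: the slot is clear at about wrist px (314,234) and the blade edge points into it at ~(313,250). Scene crop: the blade tip's lower edge is at about scene px (327,217). Next I measure the tip against the slot.

Run:
```python
import pickle
from h import *
c=pickle.load(open('wrist2.pkl','rb'));s=pickle.load(open('scene2.pkl','rb'))
g=cv2.cvtColor(c['pixels'],cv2.COLOR_BGR2GRAY)
for v in range(216,262,2):
    print(v,g[v,304:325].tolist())
def ray_y(c,uv,y):
    o,d=ray(c,uv);return o+d*((y-o[1])/d[:,1])[:,None]
S=s['pixels'];gs=cv2.cvtColor(S,cv2.COLOR_BGR2GRAY)
print('scene')
for v in range(200,226,2): print(v,gs[v,316:340].tolist())
print(ray_y(s,[(321.5,217),(333,217)],.098))
```

```text
216 [125, 126, 125, 126, 127, 127, 127, 122, 124, 121, 125, 124, 125, 123, 124, 123, 125, 124, 125, 127, 125]
218 [127, 126, 128, 128, 127, 122, 111, 100, 97, 96, 98, 97, 97, 99, 105, 117, 120, 121, 126, 126, 127]
220 [127, 125, 127, 127, 124, 121, 101, 88, 86, 85, 86, 85, 78, 72, 87, 108, 118, 120, 124, 125, 126]
222 [127, 125, 126, 125, 124, 119, 101, 90, 82, 82, 87, 81, 77, 73, 85, 110, 116, 123, 123, 128, 125]
224 [122, 124, 126, 126, 123, 117, 97, 82, 83, 82, 81, 82, 76, 76, 88, 108, 117, 122, 123, 124, 124]
226 [125, 123, 124, 123, 126, 115, 97, 85, 82, 78, 75, 75, 77, 79, 90, 112, 117, 122, 128, 125, 125]
228 [126, 126, 122, 122, 123, 115, 95, 85, 81, 74, 78, 81, 78, 79, 92, 113, 117, 124, 126, 126, 123]
230 [123, 126, 126, 125, 120, 112, 93, 86, 84, 76, 81, 80, 77, 81, 100, 114, 120, 124, 128, 126, 125]
232 [125, 126, 125, 125, 124, 112, 93, 84, 80, 79, 79, 77, 74, 84, 99, 113, 119, 126, 127, 124, 128]
234 [125, 125, 126, 125, 119, 111, 91, 85, 79, 83, 82, 81, 79, 85, 99, 114, 121, 125, 126, 126, 125]
236 [126, 124, 124, 124, 124, 106, 92, 87, 84, 76, 81, 79, 79, 84, 104, 114
[... 2266 characters left out ...]
1]
216 [191, 194, 199, 201, 197, 178, 154, 141, 140, 138, 140, 143, 144, 146, 148, 146, 140, 129, 122, 121, 122, 122, 123, 125]
218 [195, 198, 201, 197, 179, 151, 132, 131, 131, 130, 133, 132, 132, 132, 131, 129, 125, 122, 122, 120, 122, 120, 123, 126]
220 [197, 198, 200, 198, 186, 171, 166, 162, 151, 136, 132, 131, 128, 126, 123, 122, 124, 125, 128, 127, 129, 131, 132, 135]
222 [198, 199, 198, 197, 198, 198, 195, 177, 148, 129, 123, 122, 122, 120, 121, 127, 128, 131, 131, 136, 150, 168, 178, 181]
224 [191, 187, 184, 185, 187, 188, 182, 162, 133, 118, 117, 116, 121, 125, 126, 129, 131, 136, 143, 151, 169, 183, 187, 185]
[[0.55552432 0.098      0.07822254]
 [0.57643754 0.098      0.07976654]]
```

Run:
```python
import pickle
from h import *
c=pickle.load(open('wrist2.pkl','rb'));s=pickle.load(open('scene2.pkl','rb'))
print('slot ends(w)',plane(c,[(314.3,217.5),(313.2,253)],.026).round(4))
p=plane(c,[(314.3,217.5),(313.2,253)],.026);print(p.mean(0),np.degrees(np.arctan2(p[1,1]-p[0,1],p[1,0]-p[0,0])))
o,d=ray(c,[(312.2,249.5),(312.8,259)])
print('blade near corner w, z.08',plane(c,[(312.2,249.5)],.080).round(4),'higher',plane(c,[(312.8,259)],.095).round(4))
S=s['pixels'];hsv=cv2.cvtColor(S,cv2.COLOR_BGR2HSV);g=cv2.cvtColor(S,cv2.COLOR_BGR2GRAY)
m=cv2.inRange(g,100,160);m[:228]=0;m[256:]=0;m[:,:308]=0;m[:,345:]=0
k=max(cv2.findContours(m,0,1)[0],key=cv2.contourArea);e=cv2.fitEllipse(k);print(e,cv2.boundingRect(k),'cover by scene',plane(s,[e[0]],.026))
```

```text
slot ends(w) [[0.5493 0.0997 0.026 ]
 [0.5756 0.0995 0.026 ]]
[0.56242951 0.09959094 0.026     ] -0.4113200931099127
blade near corner w, z.08 [[0.5542 0.0983 0.08  ]] higher [[0.5542 0.0987 0.095 ]]
((326.39324951171875, 242.3701171875), (13.544611930847168, 26.91713523864746), 91.66026306152344) (313, 236, 29, 16) cover by scene [[0.56587144 0.09528755 0.026     ]]
```

Call:
{"fn": "play_rows", "kwargs": {
  "steps": [0.001, 0.0013, 0.02, 0.012, 0.001, 0.0013, 0.038, 0.012, 0.001, 0.0013, 0.048, 0.012, 0.001, 0.0013, 0.053, 0.012, 0.001, 0.0013, 0.056, 0.012, 0.001, 0.0013, 0.056, 0.012]
}}

```text
time: 6.05
tool_pos: [0.5614, 0.1006, 0.0944]
tcp_rot: [-0.017, 3.141, 0.0]
wrist_force: [-0.6, -0.4, -0.8]
width: 0.15
grip_force: 68.6
```

Call:
{"fn": "play_rows", "kwargs": {
  "steps": [0, 0, 0.002, 0, 0, 0, 0.004, 0, 0, 0, 0.004, 0]
}}

```text
time: 6.42
tool_pos: [0.5612, 0.1005, 0.0902]
tcp_rot: [-0.017, 3.142, -0.0]
wrist_force: [0.2, -0.3, -1.2]
width: 0.15
grip_force: 68.4
```

Call:
{"fn": "play_rows", "kwargs": {
  "steps": [0, 0, 0.001, 0, 0, 0, 0.002, 0, 0, 0, 0.002, 0]
}}

```text
time: 6.8
tool_pos: [0.5612, 0.1004, 0.0882]
tcp_rot: [0.017, -3.141, 0.0]
wrist_force: [-0.0, -1.0, -0.5]
width: 0.154
grip_force: 68.4
```

Run:
```python
import pickle
from h import *
from workcell import bot
L=[]
for n in('wrist','scene'):
    c=bot.read_camera(n);pickle.dump(c,open(n+'3.pkl','wb'))
    u,v=proj(c,[.563,.099,.026])[0].astype(int);h=c['pixels']
    L.append(cv2.resize(h[max(v-75,0):v+75,u-100:u+100] if n=='wrist' else h[v-40:v+20,u-40:u+40],(400,300),interpolation=cv2.INTER_CUBIC))
cv2.imwrite('pics/c3.png',np.hstack(L))
s=bot.read_state();go(s,.5629,.0989,.088,108.4);print(s['torque'])
```

```text
t 6.9 pos [0.5612 0.1005 0.0882] psi -179.39 tilt [-1.e-04 -1.e-04 -1.e+00] q [ 0.13  0.22  1.98 -0.    0.95 -1.45] F [-0.2 -1.4 -1.3] w 0.151
shift [-0.0017 -0.0016  0.0002] turn 1.2603
[-0.22187258 -0.06422568  0.04254801]
```

View pics/c3.png

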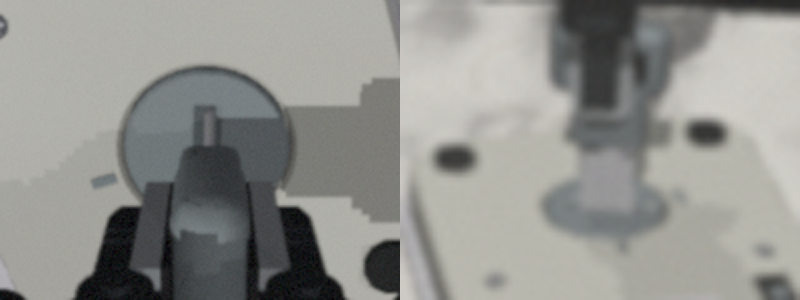

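Both views show the blade in the slot. Turning clockwise now.

Call:
{"fn": "play_rows", "kwargs": {
  "steps": [-0.0002, -0.0001, 0, 0.12, -0.0004, -0.0002, 0, 0.24, -0.0006, -0.0003, 0, 0.37, -0.0008, -0.0005, 0, 0.5, -0.001, -0.0006, 0, 0.63, -0.0012, -0.0008, 0, 0.76, -0.0013, -0.0009, 0, 0.89, -0.0015, -0.001, 0, 1.02, -0.0015, -0.001, 0, 1.12, -0.0015, -0.001, 0, 1.12]
}}

```text
time: 8.15
tool_pos: [0.5625, 0.1006, 0.0882]
tcp_rot: [-1.653, -2.67, -0.002]
wrist_force: [0.1, 2.9, -1.5]
width: 0.156
grip_force: 68.4
```

Run:
```python
from h import *
from workcell import bot
s=bot.read_state();go(s,.5629,.0993,.088,108.4);print(s['torque'],s['grip_force'])
```

```text
t 8.15 pos [0.5625 0.1006 0.0882] psi 116.49 tilt [-3.0e-04  1.7e-03 -1.0e+00] q [ 0.13  0.22  1.97  0.    0.95 -0.33] F [ 0.1  2.9 -1.5] w 0.156
shift [-0.0013 -0.0002  0.0002] turn 0.1411
[ 0.72094957 -0.0438443   0.06925375] 68.37291955947876
```

Call:
{"fn": "play_rows", "kwargs": {
  "steps": [0, 0, 0, 0.06, 0, 0, 0, 0.12, 0, 0, 0, 0.16, 0, 0, 0, 0.16]
}}

```text
time: 8.65
tool_pos: [0.5628, 0.1003, 0.0883]
tcp_rot: [-1.86, -2.531, -0.002]
wrist_force: [1.2, 3.8, -1.5]
width: 0.15
grip_force: 68.3
```

Run:
```python
from h import *
from workcell import bot
s=bot.read_state();go(s,.5629,.0993,.088,108.4);print(s['torque'],s['grip_force'])
```

```text
t 8.65 pos [0.5628 0.1003 0.0883] psi 107.37 tilt [ 4.0e-04  1.2e-03 -1.0e+00] q [ 0.13  0.22  1.97  0.    0.95 -0.17] F [ 1.2  3.8 -1.5] w 0.15
shift [-0.001  -0.0002  0.0003] turn -0.0179
[ 0.88547458 -0.04213109  0.08680901] 68.31087112426758
```

Call:
{"fn": "play_rows", "kwargs": {
  "steps": [0, 0, 0, 0.03, 0, 0, 0, 0.06, 0, 0, 0, 0.06]
}}

```text
time: 9.02
tool_pos: [0.563, 0.0998, 0.0884]
tcp_rot: [1.938, 2.472, 0.001]
wrist_force: [0.9, 3.6, -1.2]
width: 0.157
grip_force: 68.3
```

Run:
```python
from h import *
from workcell import bot
s=bot.read_state();go(s,.5629,.0993,.088,108.4);print(s['torque'],s['grip_force'])
```

```text
t 9.025 pos [0.563  0.0998 0.0884] psi 103.83 tilt [ 8.e-04  4.e-04 -1.e+00] q [ 0.13  0.22  1.97  0.    0.95 -0.11] F [ 0.9  3.6 -1.2] w 0.157
shift [-0.0005 -0.0003  0.0004] turn -0.0798
[ 1.01471444 -0.12235735  0.11729553] 68.28647375106812
```

Torque has started to rise only slightly, so I keep going in small steps.

Call:
{"fn": "play_rows", "kwargs": {
  "steps": [0, 0, 0, 0.03, 0, 0, 0, 0.06, 0, 0, 0, 0.06]
}}

```text
time: 9.4
tool_pos: [0.5631, 0.0997, 0.0884]
tcp_rot: [2.012, 2.412, 0.001]
wrist_force: [1.8, 4.5, -3.2]
width: 0.151
grip_force: 68.2
```

Run:
```python
import pickle
from h import *
from workcell import bot
s=bot.read_state();go(s,.5629,.0993,.088,108.4);print(s['torque'],s['grip_force'])
c=bot.read_camera('wrist');pickle.dump(c,open('wrist4.pkl','wb'))
u,v=proj(c,[.563,.099,.026])[0].astype(int);print(u,v)
cv2.imwrite('pics/c4.png',cv2.resize(c['pixels'][max(v-75,0):v+75,u-100:u+100],(600,450),interpolation=cv2.INTER_CUBIC))
```

```text
t 9.4 pos [0.5631 0.0997 0.0884] psi 100.35 tilt [ 8.e-04  2.e-04 -1.e+00] q [ 0.13  0.22  1.97  0.    0.95 -0.05] F [ 1.8  4.5 -3.2] w 0.151
shift [-0.0003 -0.0002  0.0004] turn -0.1405
[ 1.05037179 -0.33078478  0.09624333] 68.24300050735474
313 267
```

View pics/c4.png

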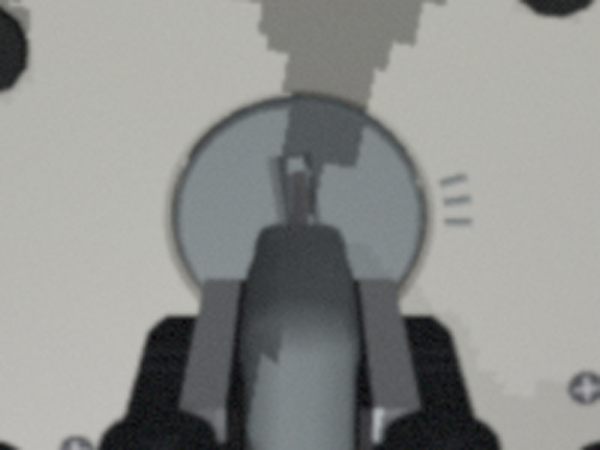

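Call:
{"fn": "play_rows", "kwargs": {
  "steps": [0, 0, 0, 0.03, 0, 0, 0, 0.05, 0, 0, 0, 0.05]
}}

```text
time: 9.82
tool_pos: [0.5631, 0.0997, 0.0884]
tcp_rot: [2.071, 2.362, 0.001]
wrist_force: [2.2, 5.2, -3.6]
width: 0.149
grip_force: 68.2
```

Run:
```python
from h import *
from workcell import bot
s=bot.read_state();go(s,.5629,.0993,.088,108.4);print(s['torque'],s['grip_force'])
```

```text
t 9.825 pos [0.5631 0.0997 0.0884] psi 97.52 tilt [ 9.e-04  2.e-04 -1.e+00] q [0.13 0.22 1.97 0.   0.95 0.  ] F [ 2.2  5.2 -3.6] w 0.149
shift [-0.0004 -0.0003  0.0004] turn -0.1898
[ 1.14026899 -0.39536238  0.24829782] 68.24038611317519
```

Call:
{"fn": "play_rows", "kwargs": {
  "steps": [0, 0, 0, 0.03, 0, 0, 0, 0.05, 0, 0, 0, 0.05]
}}

```text
time: 10.2
tool_pos: [0.5633, 0.0997, 0.0885]
tcp_rot: [2.128, 2.31, 0.001]
wrist_force: [2.3, 5.7, -2.9]
width: 0.151
grip_force: 68.3
```

Run:
```python
from h import *
from workcell import bot
s=bot.read_state();go(s,.5629,.0993,.088,108.4);print(s['torque'],s['joint_torque'][5],s['grip_force'])
```

```text
t 10.2 pos [0.5633 0.0997 0.0885] psi 94.7 tilt [ 1.2e-03  1.0e-04 -1.0e+00] q [ 0.13  0.22  1.97 -0.    0.95  0.05] F [ 2.3  5.7 -2.9] w 0.151
shift [-0.0004 -0.0004  0.0005] turn -0.2391
[ 1.13386582 -0.44004847  0.50921224] 0.5146458931267262 68.27552325557917
```

The torque has risen to 0.5 N·m against a firm stop, so the cover is locked. I back off into the slot's play, then lift.

Call:
{"fn": "play_rows", "kwargs": {
  "steps": [0, 0, 0, -0.06, 0, 0, 0, -0.12, 0, 0, 0, -0.17, 0, 0, 0, -0.17]
}}

```text
time: 10.7
tool_pos: [0.5628, 0.099, 0.0885]
tcp_rot: [1.926, 2.481, -0.001]
wrist_force: [1.1, 1.9, -0.7]
width: 0.154
grip_force: 68.6
```

Run:
```python
from h import *
from workcell import bot
s=bot.read_state();go(s,.5629,.0993,.088,108.4);print(s['torque'],s['joint_torque'][5],s['grip_force'])
```

```text
t 10.7 pos [0.5628 0.099  0.0885] psi 104.37 tilt [ 1.e-04 -9.e-04 -1.e+00] q [ 0.13  0.22  1.97 -0.    0.95 -0.12] F [ 1.1  1.9 -0.7] w 0.154
shift [0.0003 0.0001 0.0005] turn -0.0704
[ 0.36837351 -0.12711181  0.00528434] -0.15752385836094618 68.5671674785226
```

Call:
{"fn": "play_rows", "kwargs": {
  "steps": [0, 0, -0.01, 0, 0, 0, -0.04, 0, 0, 0, -0.09, 0, 0, 0, -0.092, 0, 0, 0, -0.092, 0]
}}

```text
time: 11.32
tool_pos: [0.5624, 0.099, 0.1807]
tcp_rot: [1.926, 2.482, -0.001]
wrist_force: [-0.5, 0.2, -1.2]
width: 0.151
grip_force: 69.0
```

Run:
```python
import pickle
from h import *
from workcell import bot
s=bot.read_state();go(s,.4902,-.139,.18,180);print(s['grip_force'])
L=[]
c=bot.read_camera('wrist');pickle.dump(c,open('wrist5.pkl','wb'))
u,v=proj(c,[.563,.099,.026])[0].astype(int);print(u,v)
L.append(c['pixels'][v-75:v+75,u-100:u+100])
c=bot.read_camera('scene');u,v=proj(c,[.563,.099,.04])[0].astype(int)
L.append(c['pixels'][v-60:v+30,u-60:u+60])
cv2.imwrite('pics/c5.png',np.hstack([cv2.resize(a,(400,300),interpolation=cv2.INTER_CUBIC) for a in L]))
```

```text
t 11.325 pos [0.5624 0.099  0.1807] psi 104.38 tilt [-1.e-04 -7.e-04 -1.e+00] q [ 0.13  0.12  1.9  -0.    1.12 -0.12] F [-0.5  0.2 -1.2] w 0.151
shift [-0.2127 -0.129   0.0008] turn -1.3199
69.01505470275879
313 222
```

View pics/c5.png

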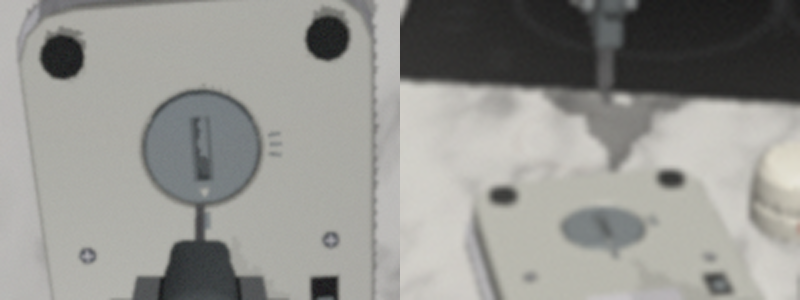

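The cover's triangle (crop (204,190)) now points to the bar side, with the slot along the long side. I check the angle numerically.

Run:
```python
import pickle
from h import *
c=pickle.load(open('wrist5.pkl','rb'));u,v=313,222
g=cv2.cvtColor(c['pixels'],cv2.COLOR_BGR2GRAY)
def near(z,thr,box,mn):
    m=cv2.inRange(g,0,thr);M=np.zeros_like(m);x0,y0,x1,y1=box;M[y0:y1,x0:x1]=255;m&=M
    return max(cv2.findContours(m,0,1)[0],key=cv2.contourArea)
o=(u-100,v-75)
F=[]
for (x,y) in((62,57),(328,38)):
    X,Y=int(o[0]+x/2),int(o[1]+y/2);k=near(0,60,(X-16,Y-16,X+16,Y+16),0);M=cv2.moments(k);F.append((M['m10']/M['m00'],M['m01']/M['m00']))
P=plane(c,F,.03);d=P[1]-P[0];print(P,'short side ang',np.degrees(np.arctan2(d[1],d[0])),np.linalg.norm(d))
# slot: dark mask centroid per row
pts=[]
for y in range(o[1]+62,o[1]+88):
    r=g[y,o[0]+90:o[0]+112].astype(float);w=np.clip(112-r,0,None);pts.append((o[0]+90+(w*np.arange(len(r))).sum()/w.sum(),y))
Q=plane(c,pts,.026)[:,:2];vx,vy,_,_=cv2.fitLine(Q.astype(np.float32),cv2.DIST_L2,0,.01,.01).ravel();print('slot ang',np.degrees(np.arctan2(vy,vx)))
```

```text
[[0.5023854  0.12293348 0.03      ]
 [0.59674915 0.15425564 0.03      ]] short side ang 18.362552250747193 0.09942633434690189
slot ang -66.25884
```

Run:
```python
import pickle
from h import *
c=pickle.load(open('wrist5.pkl','rb'));im=c['pixels'];g=cv2.cvtColor(im,cv2.COLOR_BGR2GRAY)
x0,y0=213,147
for y in range(y0+52,y0+104,2): print(y,g[y,x0+90:x0+113].tolist())
# cover ellipse from its dark rim / colour
b=im.astype(int);m=((b[...,0]-b[...,2])>4).astype(np.uint8)*255
M=np.zeros_like(m);cv2.circle(M,(x0+101,y0+73),36,255,-1);m&=M
k=cv2.convexHull(max(cv2.findContours(m,0,1)[0],key=cv2.contourArea));e=cv2.fitEllipse(k);print(e)
C=plane(c,[e[0]],.026)[0];print('centre',C)
```

```text
199 [124, 124, 125, 125, 125, 126, 123, 123, 123, 124, 122, 122, 122, 125, 124, 123, 125, 124, 123, 124, 124, 125, 123]
201 [122, 125, 124, 123, 126, 125, 123, 123, 124, 124, 125, 123, 124, 122, 124, 124, 123, 125, 124, 124, 123, 123, 124]
203 [124, 124, 126, 124, 126, 123, 125, 127, 126, 126, 126, 125, 123, 123, 124, 125, 126, 125, 125, 124, 125, 123, 122]
205 [124, 124, 123, 123, 120, 118, 111, 107, 104, 106, 115, 118, 114, 110, 114, 121, 124, 123, 124, 126, 122, 123, 125]
207 [126, 125, 124, 123, 117, 104, 94, 78, 77, 96, 112, 122, 112, 105, 106, 119, 126, 122, 124, 123, 126, 124, 124]
209 [123, 124, 124, 122, 120, 104, 95, 79, 90, 115, 121, 123, 119, 108, 108, 121, 124, 125, 125, 124, 122, 126, 123]
211 [127, 126, 126, 126, 121, 107, 98, 83, 81, 97, 116, 121, 120, 111, 108, 118, 124, 126, 124, 124, 126, 124, 125]
213 [125, 124, 125, 125, 121, 112, 98, 86, 78, 96, 113, 122, 120, 111, 107, 114, 123, 124, 126, 125, 126, 123, 124]
215 [126, 126, 124, 125, 122, 115, 97, 86, 83, 96, 120, 124, 118, 114, 105, 114, 124, 124, 125, 126, 128, 126, 125]
217 [125, 126, 125, 124, 124, 115, 100,
[... 1383 characters left out ...]
27, 126, 128, 135, 142, 149, 155, 150, 140, 127, 126, 127, 124, 128, 125, 127, 125]
243 [126, 128, 124, 126, 127, 128, 127, 127, 127, 133, 141, 161, 167, 157, 137, 126, 127, 126, 125, 128, 124, 125, 123]
245 [118, 122, 124, 124, 125, 126, 124, 128, 126, 127, 129, 135, 141, 131, 127, 123, 126, 127, 123, 121, 120, 115, 108]
247 [113, 108, 110, 109, 108, 111, 115, 113, 115, 116, 115, 110, 112, 109, 108, 109, 111, 105, 105, 103, 103, 109, 116]
249 [153, 145, 138, 132, 125, 120, 114, 104, 88, 82, 84, 85, 97, 110, 114, 119, 124, 129, 132, 136, 145, 153, 158]
((313.4182434082031, 219.99468994140625), (55.50511932373047, 56.62478256225586), 88.6731185913086)
centre [0.56203597 0.10095882 0.026     ]
```

Run:
```python
import pickle
from h import *
c=pickle.load(open('wrist5.pkl','rb'));g=cv2.cvtColor(c['pixels'],cv2.COLOR_BGR2GRAY).astype(float)
L,Rr=[],[]
for y in range(207,236):
    r=g[y,303:326]
    i=np.where(r<114)[0];a=i[0];L.append((303+a-1+(r[a-1]-114)/(r[a-1]-r[a]),y))
    b=i[-1];Rr.append((303+b+(114-r[b])/(r[b+1]-r[b]),y))
for n,p in(('L',L),('R',Rr),('mid',(np.array(L)+Rr)/2)):
    Q=plane(c,p,.026)[:,:2].astype(np.float32);vx,vy,x,y=cv2.fitLine(Q,cv2.DIST_HUBER,0,.0003,.01).ravel();print(n,np.degrees(np.arctan2(vy,vx)),x,y)
Q=plane(c,[(313.4,220.3),(315.0,243)],.026);d=Q[1]-Q[0];print('tri',np.degrees(np.arctan2(d[1],d[0])))
# long-side direction locally: housing feet & marks
hi=[(282-0,0)]
print('expected image dir of long side through slot centre',proj(c,[Q[0]-.013*np.array([np.cos(np.radians(-71.6)),np.sin(np.radians(-71.6)),0]),Q[0]+.013*np.array([np.cos(np.radians(-71.6)),np.sin(np.radians(-71.6)),0])]))
```

```text
L -71.571915 0.55879426 0.09779264
R -71.48133 0.5653397 0.10343181
mid -71.56618 0.56158763 0.1020639
tri -71.71709366872797
expected image dir of long side through slot centre [[312.22747659 204.15735397]
 [314.54236321 236.03252304]]
```

The slot is at −71.6° and the long side at −71.6°, so the cover is fully locked. Returning to the block.

Call:
{"fn": "play_rows", "kwargs": {
  "steps": [-0.025, -0.015, 0, -0.17, -0.055, -0.033, 0, -0.34, -0.085, -0.052, 0, -0.51, -0.12, -0.073, 0, -0.68, -0.155, -0.094, 0, -0.85, -0.185, -0.112, 0, -1.02, -0.208, -0.126, 0, -1.19, -0.213, -0.129, 0, -1.32, -0.213, -0.129, 0, -1.32, -0.213, -0.129, 0, -1.32]
}}

```text
time: 12.68
tool_pos: [0.4901, -0.1384, 0.1793]
tcp_rot: [-0.002, -3.14, -0.001]
wrist_force: [0.7, -0.1, -0.2]
width: 0.155
grip_force: 69.0
```

Run:
```python
import pickle
from h import *
from workcell import bot
s=bot.read_state();go(s,.4902,-.139,.18,180);print(s['grip_force'])
L=[]
c=bot.read_camera('wrist');pickle.dump(c,open('wrist6.pkl','wb'))
u,v=proj(c,[.4902,-.139,.046])[0].astype(int);print(u,v,(u-60,v-50))
L.append(cv2.resize(c['pixels'][v-50:v+40,u-60:u+60],(400,300),interpolation=cv2.INTER_CUBIC))
c=bot.read_camera('scene');pickle.dump(c,open('scene6.pkl','wb'));u,v=proj(c,[.4902,-.139,.07])[0].astype(int);print(u,v,(u-40,v-40))
L.append(cv2.resize(c['pixels'][v-40:v+20,u-40:u+40],(400,300),interpolation=cv2.INTER_CUBIC))
cv2.imwrite('pics/c6.png',np.hstack(L))
```

```text
t 12.675 pos [ 0.4901 -0.1384  0.1793] psi 179.92 tilt [-2.e-03  7.e-04 -1.e+00] q [-0.32  0.01  2.03  0.    1.11 -1.89] F [ 0.7 -0.1 -0.2] w 0.155
shift [-0.0001 -0.0006 -0.0007] turn -0.0014
69.0139102935791
310 230 (np.int64(250), np.int64(180))
259 300 (np.int64(219), np.int64(260))
```

View pics/c6.png

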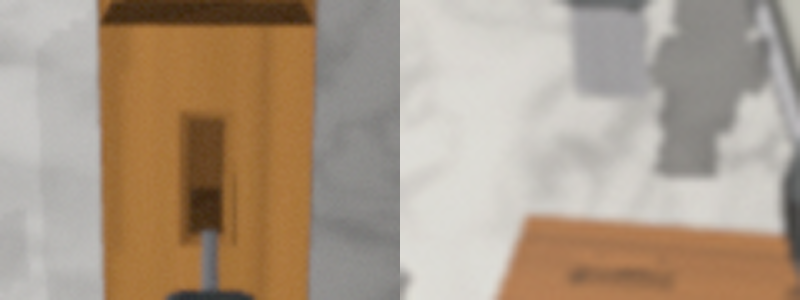

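Slot mouth outline in wrist pixels: u 304–318, v 214–253. The blade's lower near corner is at ~(312,249). In the scene crop, the empty slot is at (622,275) and the blade tip above it at (608,95).

Run:
```python
import pickle
from h import *
c=pickle.load(open('wrist6.pkl','rb'))
f=lambda x,y:(250+x/3.3333,180+y/3.3333)
P=plane(c,[f(181,113),f(226,113),f(181,243),f(226,243)],.046);print(P.round(4),P.mean(0).round(4))
print('blade near corner',plane(c,[f(208.5,230)],.1096).round(4))
s=pickle.load(open('scene6.pkl','rb'));f=lambda x,y:(219+(x-400)/5,260+y/5)
print('scene slot',plane(s,[f(568,272),f(677,278)],.046).round(4))
o,d=ray(s,[f(573,94),f(646,96)]);print('scene blade',(o+d*((-.1384-o[1])/d[:,1])[:,None]).round(4))
```

```text
[[ 0.4777 -0.1436  0.046 ]
 [ 0.4777 -0.1338  0.046 ]
 [ 0.5076 -0.1439  0.046 ]
 [ 0.5077 -0.1338  0.046 ]] [ 0.4927 -0.1388  0.046 ]
blade near corner [[ 0.4826 -0.1378  0.1096]]
scene slot [[ 0.479  -0.1426  0.046 ]
 [ 0.5109 -0.1415  0.046 ]]
scene blade [[ 0.4831 -0.1384  0.1079]
 [ 0.5038 -0.1384  0.1091]]
```

Call:
{"fn": "play_rows", "kwargs": {
  "steps": [-0.0007, -0.0008, 0.04, 0, -0.0007, -0.0008, 0.058, 0, -0.0007, -0.0008, 0.068, 0, -0.0007, -0.0008, 0.078, 0, -0.0007, -0.0008, 0.088, 0, -0.0007, -0.0008, 0.093, 0, -0.0007, -0.0008, 0.094, 0, -0.0007, -0.0008, 0.094, 0]
}}

```text
time: 13.78
tool_pos: [0.4917, -0.1398, 0.0866]
tcp_rot: [-0.001, 3.141, -0.0]
wrist_force: [0.1, 0.3, -0.8]
width: 0.155
grip_force: 69.0
```

Call:
{"fn": "play_rows", "kwargs": {
  "steps": [0, 0, 0.001, 0, 0, 0, 0.002, 0, 0, 0, 0.003, 0, 0, 0, 0.003, 0]
}}

```text
time: 14.28
tool_pos: [0.4914, -0.1396, 0.0832]
tcp_rot: [0.001, -3.141, -0.0]
wrist_force: [-0.9, 0.6, -1.1]
width: 0.152
grip_force: 69.0
```

Call:
{"fn": "play_rows", "kwargs": {
  "steps": [0, 0, 0.001, 0, 0, 0, 0.002, 0, 0, 0, 0.002, 0]
}}

```text
time: 14.65
tool_pos: [0.4915, -0.1396, 0.0813]
tcp_rot: [-0.001, 3.142, 0.0]
wrist_force: [0.2, 0.4, 0.7]
width: 0.149
grip_force: 69.3
```

Call:
{"fn": "play_rows", "kwargs": {
  "steps": [0, 0, 0.0005, 0, 0, 0, 0.001, 0, 0, 0, 0.001, 0]
}}

```text
time: 15.02
tool_pos: [0.4916, -0.1397, 0.0812]
tcp_rot: [0.001, -3.142, -0.0]
wrist_force: [-2.9, 1.2, 7.7]
width: 0.151
grip_force: 70.3
```

Contact at the original seat height (7.7 N), so I release and retreat.

Call:
{"fn": "play_rows", "kwargs": {
  "steps": [0, 0, -0.0005, 0, 0, 0, -0.0005, 0, 0, 0, -0.0005, 0, 0, 0, -0.0005, 0, 0, 0, -0.0005, 0, 0, 0, -0.0005, 0],
  "jaw": 0
}}

```text
time: 15.78
tool_pos: [0.4915, -0.1396, 0.0807]
tcp_rot: [0.001, -3.142, -0.0]
wrist_force: [0.1, 0.3, 0.1]
width: 0.996
grip_force: 0.0
```

Call:
{"fn": "play_rows", "kwargs": {
  "steps": [0, 0, -0.03, 0, 0, 0, -0.08, 0, 0, 0, -0.13, 0, 0, 0, -0.167, 0, 0, 0, -0.167, 0, 0, 0, -0.167, 0]
}}

```text
time: 16.52
tool_pos: [0.491, -0.1395, 0.2472]
tcp_rot: [0.001, -3.141, -0.0]
wrist_force: [-0.2, -0.4, 0.3]
width: 1.002
grip_force: 0.0
```

Run:
```python
import pickle
from h import *
from workcell import bot
s=bot.read_state();go(s,.4902,-.139,.248,180)
c=bot.read_camera('wrist');im=c['pixels'];hsv=cv2.cvtColor(im,cv2.COLOR_BGR2HSV)
m=(hsv[...,1]<90).astype(np.uint8)*255;m[:185]=0;m[262:]=0;m[:,:292]=0;m[:,322:]=0
k=max(cv2.findContours(m,0,1)[0],key=cv2.contourArea);r=cv2.minAreaRect(k);print('key',r);print(plane(c,cv2.boxPoints(r),.094).round(4))
# scene compare with the first
a=pickle.load(open('scene0.pkl','rb'))['pixels'];d=bot.read_camera('scene')['pixels']
df=cv2.absdiff(a,d).max(2);df=cv2.inRange(df,30,255)
n,_,st,ce=cv2.connectedComponentsWithStats(df)
print([st[i].tolist() for i in range(1,n) if st[i,4]>8])
cv2.imwrite('pics/fin.png',np.hstack([cv2.resize(x[270:360,225:345],(400,300),interpolation=cv2.INTER_CUBIC) for x in(a,d)]))
```

```text
t 16.525 pos [ 0.491  -0.1395  0.2472] psi -179.97 tilt [-7.e-04  2.e-04 -1.e+00] q [-0.33 -0.05  1.95 -0.    1.24 -1.9 ] F [-0.2 -0.4  0.3] w 1.002
shift [ 0.0008  0.0005 -0.0008] turn 0.0006
key ((312.5, 223.0), (56.0, 17.0), 90.0)
[[ 0.4686 -0.1454  0.094 ]
 [ 0.4687 -0.1323  0.094 ]
 [ 0.5142 -0.132   0.094 ]
 [ 0.5142 -0.1457  0.094 ]]
[[0, 0, 73, 105, 2580], [204, 0, 78, 214, 7131], [11, 75, 17, 19, 37], [0, 79, 101, 100, 4525], [19, 105, 8, 14, 42], [235, 126, 12, 11, 48], [257, 129, 5, 9, 22], [274, 200, 40, 71, 1513], [71, 221, 55, 29, 1162], [181, 250, 61, 63, 2197], [28, 260, 20, 26, 244], [0, 284, 69, 64, 2260], [168, 315, 53, 54, 1638], [156, 326, 16, 9, 76], [149, 339, 8, 4, 25], [145, 346, 20, 5, 53]]
```

The key reads as seated in its original pose. I move the arm clear to rule out its shadow as the cause of the remaining differences.

Call:
{"fn": "play_rows", "kwargs": {
  "steps": [0, 0.04, -0.04, 0, 0, 0.09, -0.08, 0, 0, 0.14, -0.1, 0, 0, 0.19, -0.1, 0, 0, 0.24, -0.1, 0, 0, 0.28, -0.1, 0, 0, 0.28, -0.1, 0, 0, 0.28, -0.1, 0]
}}

```text
time: 17.62
tool_pos: [0.4909, 0.14, 0.3464]
tcp_rot: [0.002, -3.139, 0.002]
wrist_force: [-1.0, 0.7, 0.5]
width: 0.998
grip_force: 0.0
```

Run:
```python
import pickle
from h import *
from workcell import bot
a=pickle.load(open('scene0.pkl','rb'))['pixels'];d=bot.read_camera('scene')['pixels']
df=cv2.inRange(cv2.absdiff(a,d).max(2),30,255)
n,_,st,ce=cv2.connectedComponentsWithStats(df)
print([st[i].tolist() for i in range(1,n) if st[i,4]>8])
b=cv2.absdiff(a,d).max(2)[283:320,245:282];print(b.max(),b.mean())
s=bot.read_state();print(s['time'],s['wrist_force'])
```

```text
[[0, 0, 101, 170, 10098], [274, 0, 12, 16, 74], [289, 0, 7, 21, 61], [273, 28, 13, 5, 41], [274, 39, 17, 28, 270], [0, 68, 15, 26, 159], [71, 221, 55, 30, 1166], [181, 251, 61, 62, 2156], [185, 253, 6, 4, 15], [28, 260, 20, 26, 226], [0, 284, 69, 64, 2246], [168, 315, 53, 55, 1692], [155, 326, 17, 10, 79], [149, 339, 7, 4, 23], [145, 344, 20, 7, 56]]
44 7.392257121986852
17.675 [ 0.80712427  0.3032055  -0.11163324]
```

Run:
```python
import pickle
from h import *
from workcell import bot
a=pickle.load(open('scene0.pkl','rb'))['pixels']
ims={n:pickle.load(open(n+'.pkl','rb'))['pixels'] for n in('scene2','scene3','scene6')};ims['now']=bot.read_camera('scene')['pixels']
for n,d in ims.items():
    for nm,(x,y,w,h) in(('big',(183,250,40,62)),('small',(145,330,48,22)),('mid',(246,284,34,32)),('driver',(296,285,24,36)),('jar',(352,288,40,68))):
        r=cv2.matchTemplate(d[y-40:y+h+40,max(x-40,0):x+w+40],a[y:y+h,x:x+w],cv2.TM_CCOEFF_NORMED);_,v,_,p=cv2.minMaxLoc(r);print(n,nm,round(v,3),(p[0]-40,p[1]-40),end='; ')
    df=cv2.absdiff(a,d).max(2)[251:313,181:242];print('diff',(df>30).sum())
g=lambda i:cv2.cvtColor(i,cv2.COLOR_BGR2GRAY)
for i in (a,ims['scene2'],ims['now']):
    print([g(i)[y,178:246:4].tolist() for y in (256,268,285,300)])
```

```text
scene2 big 0.226 (39, 40); scene2 small 0.78 (-35, 26); scene2 mid 0.651 (14, 13); scene2 driver 0.989 (0, 0); scene2 jar 0.986 (0, 0); diff 2127
scene3 big 0.223 (10, -18); scene3 small 0.771 (-35, 25); scene3 mid 0.663 (-6, 11); scene3 driver 0.988 (0, 0); scene3 jar 0.99 (0, 0); diff 2126
scene6 big 0.419 (40, -40); scene6 small 0.758 (-35, 25); scene6 mid 0.642 (-6, 11); scene6 driver 0.999 (0, 0); scene6 jar 0.999 (0, 0); diff 2190
now big 0.25 (40, 40); now small 0.782 (-35, 25); now mid 0.978 (1, 0); now driver 0.996 (0, 0); now jar 0.985 (0, 0); diff 2154
[[140, 115, 144, 146, 146, 148, 150, 150, 153, 155, 130, 166, 204, 206, 208, 208, 208], [137, 131, 107, 63, 61, 61, 62, 62, 64, 101, 105, 102, 210, 208, 207, 206, 205], [140, 145, 204, 211, 110, 112, 111, 111, 111, 105, 104, 139, 141, 137, 141, 206, 207], [199, 210, 211, 212, 209, 196, 157, 154, 155, 154, 133, 182, 213, 214, 213, 206, 203]]
[[139, 136, 131, 142, 140, 143, 203, 205, 206, 206, 203, 203, 203, 203, 206, 205, 204], [136, 138, 141, 144, 180, 197, 205, 206, 206, 198, 199, 199, 207, 206, 205, 202, 202], [138, 143, 203, 209, 207, 198, 208, 208, 210, 208, 208, 206, 210, 205, 211, 209, 204], [196, 207, 207, 209, 206, 205, 205, 205, 195, 203, 196, 209, 210, 210, 210, 203, 201]]
[[142, 138, 134, 145, 143, 145, 209, 209, 210, 211, 209, 208, 208, 206, 210, 209, 209], [140, 142, 144, 146, 184, 202, 210, 211, 210, 204, 202, 203, 211, 210, 208, 207, 206], [141, 146, 206, 212, 211, 203, 213, 214, 214, 213, 212, 209, 214, 209, 214, 213, 208], [200, 211, 212, 213, 211, 208, 210, 210, 198, 207, 201, 212, 215, 215, 213, 206, 204]]
```

Run:
```python
import pickle
from h import *
from workcell import bot
a=pickle.load(open('scene0.pkl','rb'));w=pickle.load(open('w1.pkl','rb'));n=bot.read_camera('scene');t=bot.read_camera('top');t0=pickle.load(open('top0.pkl','rb'))
print('scene0 small window',plane(a,[(156.3,337.5)],.01).round(3),'big base',plane(a,[(207,311)],0).round(3),'big top via z.11',plane(a,[(202,252)],.11).round(3))
print('w1 small window',plane(w,[(277,36)],.01).round(3),'big wing/blade end',plane(w,[(243,110),(347,107)],.014).round(3))
def dark(c,z,box):
    g=cv2.cvtColor(c['pixels'],cv2.COLOR_BGR2GRAY);m=cv2.inRange(g,0,80);x0,y0,x1,y1=box;M=np.zeros_like(m);M[y0:y1,x0:x1]=255;m&=M
    k,_,st,ce=cv2.connectedComponentsWithStats(m)
    for i in range(1,k):
        if st[i,4]>8: print(st[i],ce[i].round(1),plane(c,[ce[i]],z)[0].round(3))
print('scene0');dark(a,.014,(135,310,235,375));print('now');dark(n,.014,(135,310,235,375))
print('top0');dark(t0,.014,(370,325,440,385));print('top now');dark(t,.014,(370,325,440,385))
```

```text
scene0 small window [[ 0.34  -0.168  0.01 ]] big base [[ 0.391 -0.091  0.   ]] big top via z.11 [[ 0.394 -0.085  0.11 ]]
w1 small window [[ 0.337 -0.165  0.01 ]] big wing/blade end [[ 0.4   -0.198  0.014]
 [ 0.399 -0.101  0.014]]
scene0
[151 333   9   9  49] [155. 337.] [ 0.339 -0.171  0.014]
now
[151 330  11  10  54] [156.2 334.2] [ 0.339 -0.166  0.014]
[178 344  28  11 207] [191.6 349.2] [ 0.4   -0.19   0.014]
top0
[377 333   5  23  67] [378.9 344.4] [ 0.397 -0.09   0.014]
[417 373  10   6  42] [421.5 375.6] [ 0.338 -0.168  0.014]
top now
[431 331   9  19 147] [435.4 339.2] [ 0.405 -0.198  0.014]
[416 372  10   6  40] [420.6 374.3] [ 0.34  -0.166  0.014]
```

```bash
python3 -c "
from workcell import bot
print(bot.finish_job())"
```

```text
the job is handed in; nothing more can be done
None
```

The cover is turned clockwise to its stop (measured in line with the scale's long side), and the middle key is back in its block slot, upright and seated, handed in at about 18 s; the large spare key, which stood loose on its blade, fell over within the first 2.4 s while the arm passed well clear of it, and it nudged the small key about 3 mm, so I left both where they lay.

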